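Lay down and secure a carving blank

ROBOT

A 6-joint arm with a two-finger parallel gripper is mounted at the origin on the work surface. World frame = base frame: x ahead of the robot, y to its left, z up, the work surface at z = 0. Lengths are in m, angles in rad, forces in N, time in s.
With the tool pointing down it reaches from about 0.35 to 0.725 m from the base axis. Payload 4.3 kg.
Tool frame: the origin (TCP) lies at the very end of the fingers, on their centre line; the grasp point (between the pads) lies manip.grasp_offset behind it (manip.grasp_offset is the distance from the TCP to the grasp point, in m); z points along the fingers, y is the line along which they close (so a half turn about z gives the same grasp; the last joint's range is limited). The gripper opens to 85 mm and grips with 20 to 120 N. Pads are 22 mm wide; open, the fingers measure 114 mm over their backs; the gripper's body (76 mm by 85 mm) begins 54 mm behind the grasp point. The pads swing forward as they close: fully open they stand 13 mm farther back than shut.
Start: joints at [-1.249, 0.377, 0.081, 1.274, 0, 1.46], TCP at [0.241, -0.522, 0.231] pointing down, gripper open.
Joint ranges: [-2.72, 2.72], [-0.84, 1.66], [-1.02, 1.22], [-1.77, 2.12], [-1.37, 1.28], [-3.14, 3.14]. Speed limits (rad/s): [2.57, 2.57, 3.14, 3.14, 3.14, 3.14].

INTERFACE

Orientations are given as a 3x3 rotation matrix whose columns are the frame's x, y, z axes.
In Python, from bench import readout, vision, manip gives the robot as it stands.
- The arm moves only by the shell command python3 -m jog 'ROWS' [FORCE]. ROWS is JSON, a list of rows, each an object with "turn": the turn, a rotation vector about the tool's x, y, z in units of 8 degrees (1.0 is 8 degrees), a list of three; "dp": the shift along the tool's x, y, z in units of 40 mm (1.0 is 40 mm), a list of three; "claw": the opening, from 0 (shut) to 1 (fully open). A call has 1 to 10 rows; each row shifts and turns the commanded pose from where the row before left it, along the tool's axes as they then stand; what a row does not reach is not made up. A row lasts 1/10 s, in which the tool goes at most 50 mm and 8.59 degrees, less where a joint would pass 70% of its speed; a pose out of reach is approached as far as the arm can. A call is refused whole if a number of a shift passes 1 or a number of a turn 1, either way. A call with a gripper value outside its range is refused whole. The fingers move at their own pace and stop on an object; FORCE is the grip in N (left out, the last holds). Time passes only in rows, so rows that do not move let the fingers close. It gives the time, the measured TCP pose, the force, the opening and the grip force at its end, in the units of the state.
- readout.get_state(): the state, without advancing time (a new reading comes with each control period).
- vision.grab_frame(name): name is "side" or "top" or "wrist"; returns a dict with "frame" (420x560x3 uint8, red, green, blue), "vertical_fov" (degrees; the focal length in pixels is half the picture's height over the tangent of half this angle, whatever the lens; pixels are square), "cx", "cy" (the principal point, pixels), "camera_from_world" (4x4, takes a point from world to camera coordinates). Camera axes: x right, y down, z forward; pixel columns grow to the right and rows downward; lengths in m; the calibration is good to about 2 mm. A picture is of the moment at which its call begins. There is no depth.
- manip.finish_job(): hands the job in; it is judged then, once.
The state is a dict: "clock": time; "qpos": joint angles; "joint_velocities": joint speeds; "tau": joint torques, N m; "ee_pos": TCP position; "orientation": TCP orientation; "contact_force": force on the tool from outside, world axes, zero at the start; "torque": the same for the moment, N m; "width": finger opening in m; "grasp_force": force on a finger pad.
Only numpy, scipy, OpenCV 4.12 (cv2) and the standard library are available. Lean on these libraries where they do the work, as an engineer would, in place of code of your own. Each camera call takes 0.05 s, during which the arm holds its last target. There are 200 camera calls.

TASK

Get the tall wooden carving blank ready for carving, by pushing only, without gripping or lifting anything: push it near its top so that it tips over on the carving board towards the stop batten, then slide it along the rubber pad until its end is flush against the batten, and last push the steel hold-down bar over until it lies level across the blank. Leave the other things on the bench and on the board where they are, and finish with the arm clear.

Things in the scene. Friction and masses are not known exactly. Their poses are not given: they have to be found in the camera images.
- board: Carving board fixed to the bench: wooden base 340 x 280 x 18 mm (x by y), on it a dark rubber pad, its top 22 mm above the bench. Origin under its centre; x runs from the end where the blank stands to the stop batten (away from the robot, give or take 0.35 rad), y to the bar's hinge post. Batten: wood, 20 mm thick, 200 mm long across the board, its face at board x = +150 mm, its top at z = 54 mm.
- stop_face (a point): On the batten's face towards the pad: board x = +150, y = 0, z = 46 mm (24 mm above the pad, half the blank's thickness). Axes as the board's.
- blank: Carving blank, the tallest of the pale wooden pieces: a square prism 48 x 48 x 140 mm, about 0.23 kg, loose. It starts standing on the pad, its axis 200 to 240 mm from the batten's face, turned at most 0.15 rad from the board. Origin at the centre of its foot; z along its length to its top end. Tipped towards the batten it lies with z along board x, 48 mm high, still short of the batten.
- blank_top (a point): Centre of the blank's top end face (the end that must meet the batten).
- blank_mid (a point): Centre of the blank, 70 mm from either end.
- holdbar (a joint): Hinge angle of the hold-down bar, flat steel 160 x 20 x 12 mm. 0 = level, pointing to board -y at board x = +70, on top of the lying blank (underside 48 mm above the pad, top 82 mm above the bench); pi/2 = upright; starts at 1.8 to 2.15, leaning out to board +y. A stiff hinge: the bar stays where it is left and turns with about 3 N pushed 100 mm from the hinge.
- bar_hinge (a point): Hinge axis of the bar, along board x, at board x = +70, y = +100 mm, 76 mm above the bench. The steel post and cheeks round it reach 90 mm above the bench, out to board y = +136 mm, 38 mm wide along x.
- bar_tip (a point): Middle of the bar's free end, 160 mm from the hinge axis.
- sandblock: Bystander: grey sanding block 85 x 45 x 28 mm lying on the pad by its edge at board -y, long side along the board. Origin at the centre of its underside.
- offcut_a: Bystander: short pale wooden offcut 45 x 45 mm, 65 mm tall, standing on the bench beside the board at board -y. Origin under its centre.
- offcut_b: Bystander: low pale wooden offcut 70 x 45 mm, 40 mm tall, on the bench beside the board at board -y. Origin under its centre.
- mallet: Bystander: wooden carver's mallet standing on its head, 80 mm across, 200 mm tall, to the left of the board. Origin under its centre.
- roll: Bystander: upright roll of brown abrasive paper, 90 mm across, 100 mm tall, to the right. Origin under its centre.
- jar: Bystander: amber jar with black lid, 70 mm across, 90 mm tall, to the right. Origin under its centre.
- screwdriver: Bystander: screwdriver with dark wooden handle, 220 mm long, about 30 mm high, lying on the bench to the left. Origin under its middle.
Mind the look-alikes: they are no part of the job. What is shaped like the blank but yellow is not meant.

How it is judged:
By the outcome, as a careful person would: the job done as asked, in the order asked, and still so for the second after the job is handed in, with the robot touching nothing.
It also fails if it takes over 72 s, if anything falls off the work surface, if the arm or the gripper's body presses on something with over 40 N, if the wrist force passes 120 N, or if a joint passes its speed limit or range.

## Working session

There is one attempt and no reset: what is moved stays moved. The work goes in short steps, Python scripts to look and compute and a shell command to move; the robot and the scene stay as the last step left them, time stands still between calls to the robot, and variables do not carry over. Pictures are saved under pics/ and viewed, at most 13 in all, crops included, and the job is handed in when it is done.

```bash
ls; mkdir -p pics
python3 - <<'E'
from bench import readout, vision, manip
import cv2,numpy as np
print(readout.get_state(), manip.grasp_offset)
for n in("top","side"):
    f=vision.grab_frame(n); cv2.imwrite(f"pics/{n}0.png",f["frame"][:,:,::-1]); print(n,f["vertical_fov"],f["cx"],f["cy"],np.round(f["camera_from_world"],3).tolist())
E
```

```text
pics
{'clock': 0.0, 'qpos': array([-1.24928548e+00,  3.78055069e-01,  7.96444551e-02,  1.27441565e+00,
       -1.41518191e-05,  1.46046425e+00]), 'joint_velocities': array([ 0.00184982, -0.00118824,  0.00083031,  0.00045959, -0.00086386,
        0.00115719]), 'tau': array([ 1.39428015e-03, -4.63603234e+01,  2.69876862e+01,  2.07111414e-02,
        1.71421939e-04,  8.51714432e-07]), 'ee_pos': array([ 0.24044007, -0.52159466,  0.23037264]), 'orientation': array([[ 9.08196006e-01,  4.18544605e-01, -6.54886404e-04],
       [ 4.18545065e-01, -9.08193997e-01,  1.92144594e-03],
       [ 2.09446929e-04, -2.01914900e-03, -9.99997940e-01]]), 'contact_force': array([-0.3018996 ,  0.06020882,  0.21141371]), 'torque': array([-0.02347706, -0.00304449, -0.00949005]), 'grasp_force': 0.0, 'width': 0.08579996105157195} 0.0187
top 50.89404697250363 286.64307213516497 205.15627859559305 [[-0.024, -1.0, -0.014, 0.02], [-0.998, 0.025, -0.064, 0.504], [0.065, 0.013, -0.998, 1.543], [0.0, 0.0, 0.0, 1.0]]
side 52.05585744236463 280.94541535835896 202.28335066804402 [[-1.0, -0.025, -0.017, 0.529], [0.001, 0.536, -0.844, 0.128], [0.03, -0.844, -0.536, 1.329], [0.0, 0.0, 0.0, 1.0]]
```

View pics/top0.png

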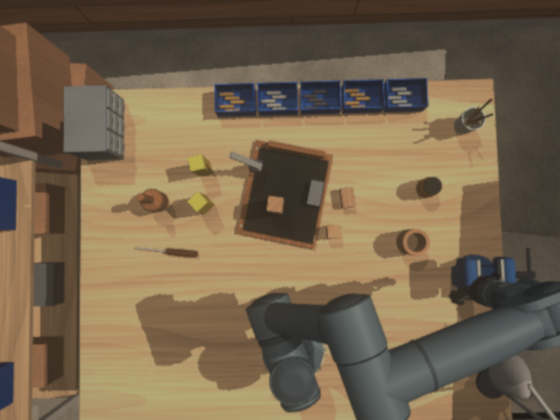

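View pics/side0.png

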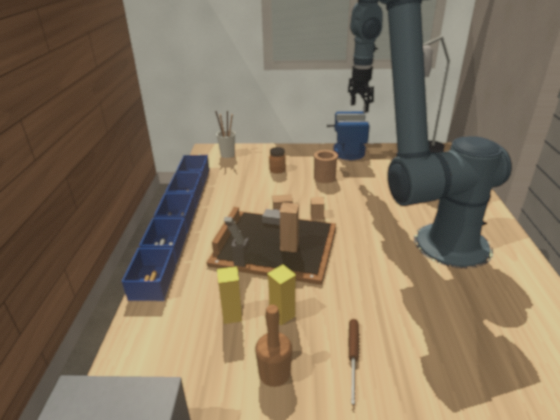

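The top view shows the board with corners near (258,143), (330,153), (312,247) and (241,236). The batten is at the upper edge, the blank top near (275,204), and the bar leans left from (262,165) to (232,156). The yellow look-alikes are at (198,163) and (199,203), outside the board.

```bash
cat > h.py <<'E'
from bench import readout, vision, manip
import cv2,numpy as np
def ray(f,uv,z):
    F=210/np.tan(np.radians(f["vertical_fov"]/2)); T=f["camera_from_world"]; R=T[:3,:3]; c=-R.T@T[:3,3]
    d=R.T@np.array([(uv[0]-f["cx"])/F,(uv[1]-f["cy"])/F,1]); return c+d*(z-c[2])/d[2]
def proj(f,p):
    F=210/np.tan(np.radians(f["vertical_fov"]/2)); T=f["camera_from_world"]; q=T[:3,:3]@p+T[:3,3]
    return np.array([f["cx"]+F*q[0]/q[2],f["cy"]+F*q[1]/q[2]])
E
python3 - <<'E'
from h import *
f=vision.grab_frame("top"); im=f["frame"]; hsv=cv2.cvtColor(im,cv2.COLOR_RGB2HSV)
roi=np.zeros(im.shape[:2],np.uint8); roi[135:258,225:345]=1
# dark pad
m=((hsv[...,2]<75)*roi).astype(np.uint8)
m=cv2.morphologyEx(m,cv2.MORPH_OPEN,np.ones((3,3)))
c=max(cv2.findContours(m,0,2)[0],key=cv2.contourArea)
r=cv2.minAreaRect(cv2.convexHull(c)); b=cv2.boxPoints(r); print("pad",b.tolist())
P=np.array([ray(f,p,.022)[:2] for p in b]); print(P.round(4).tolist(), np.linalg.norm(np.diff(P,axis=0),axis=1), P.mean(0))
# board+all non-light-wood
for (u,v) in [(258,143),(330,153),(312,247),(241,236)]: print(ray(f,(u,v),.018).round(3))
print("blank top", ray(f,(275,204),.162))
cv2.imwrite("pics/crop.png",cv2.resize(im[130:260,180:360,::-1],None,fx=4.4,fy=4.4,interpolation=cv2.INTER_CUBIC))
E
```

```text
pad [[238.62399291992188, 229.56800842285156], [254.19198608398438, 143.9440155029297], [328.1999816894531, 157.40000915527344], [312.6319885253906, 243.0240020751953]]
[[0.4221, 0.1785], [0.7249, 0.1178], [0.6696, -0.1436], [0.3688, -0.08]] [0.30878499 0.26717933 0.3074224 ] [0.54632868 0.01818443]
[0.729 0.105 0.018]
[ 0.686 -0.151  0.018]
[ 0.355 -0.078  0.018]
[0.399 0.171 0.018]
blank top [0.49937869 0.04311827 0.162     ]
```

View pics/crop.png

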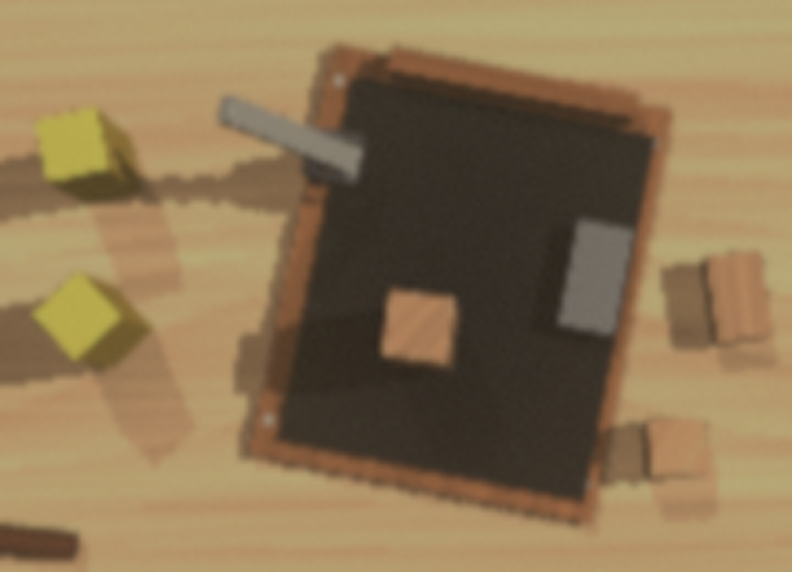

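The crop shows the board corners at (330,45), (670,108), (588,524) and (245,455), and the blank's top corners at (388,290), (457,296), (452,367) and (381,358). The bar runs from (350,165) to (225,108).

```bash
cat >> h.py <<'E'
def cr(u,v): return ((u+.5)/4.4+180-.5,(v+.5)/4.4+130-.5)
E
python3 - <<'E'
from h import *
f=vision.grab_frame("top")
g=lambda L,z:np.array([ray(f,cr(*p),z)[:2] for p in L])
B=g([(330,45),(670,108),(588,524),(245,455)],.018)
print(B.round(4).tolist(),np.linalg.norm(B-np.roll(B,-1,0),axis=1).round(3))
c=B.mean(0); x=(B[0]+B[1]-B[2]-B[3]); x2=np.arctan2(x[1],x[0]); y=(B[0]+B[3]-B[1]-B[2]); y2=np.arctan2(y[1],y[0])-np.pi/2
print("c",c,"yaw",x2,y2)
a=(x2+y2)/2; R=np.array([[np.cos(a),-np.sin(a)],[np.sin(a),np.cos(a)]])
print("battentop back/front", ((g([(390,47),(640,93),(632,125),(383,73)],.054)-c)@R).round(3).tolist())
T=g([(388,290),(457,296),(452,367),(381,358)],.162)
print("blank",T.round(4).tolist(),np.linalg.norm(T-np.roll(T,-1,0),axis=1).round(3),T.mean(0),((T-c)@R).round(3).tolist(),((T.mean(0)-c)@R).round(4))
t=T[0]+T[1]-T[2]-T[3]; s=T[0]+T[3]-T[1]-T[2]; print("blank yaw",np.arctan2(t[1],t[0]),np.arctan2(s[1],s[0])-np.pi/2)
S=g([(580,217),(634,230),(612,335),(557,325)],.05); print("sand",((S-c)@R).round(3).tolist())
bt=g([(225,108)],.2); print("bartip@.2",bt,((bt-c)@R))
Y=g([(75,318)],.15);print("yellow",((Y-c)@R))
for n,p in dict(stop=(.15,0,.046),post=(.07,.1,.09)).items(): print(n,c+R@np.array(p[:2]))
E
```

```text
[[0.7405, 0.1164], [0.6815, -0.1573], [0.3488, -0.0818], [0.4103, 0.1909]] [0.28  0.341 0.28  0.338]
c [0.54526636 0.01704305] yaw -0.22262932288412393 -0.21686843875068518
battentop back/front [[0.169, 0.088], [0.171, -0.113], [0.145, -0.112], [0.148, 0.089]]
blank [[0.5272, 0.0656], [0.5216, 0.0154], [0.4699, 0.0203], [0.4777, 0.0718]] [0.051 0.052 0.052 0.05 ] [0.49908387 0.04327804] [[-0.028, 0.043], [-0.023, -0.007], [-0.074, -0.013], [-0.078, 0.039]] [-0.0508  0.0155]
blank yaw -0.10845897936464942 -0.1319492080261242
sand [[0.066, -0.086], [0.064, -0.129], [-0.021, -0.128], [-0.021, -0.084]]
bartip@.2 [[0.65743904 0.17737131]] [[0.0745261  0.18092464]]
yellow [[-0.09218629  0.26675114]]
stop [ 0.69165919 -0.01565464]
post [0.63538147 0.09937935]
```

Board and blank are located, and the measured sizes match those given. Next I turn the tool to the blank's yaw and set the fingers partly open.

```bash
python3 -m jog '[{"turn":[0,0,1],"dp":[0,0,0],"claw":0.3},{"turn":[0,0,1],"dp":[0,0,0],"claw":0.3},{"turn":[0,0,1],"dp":[0,0,0],"claw":0.3},{"turn":[0,0,0.95],"dp":[0,0,0],"claw":0.3},{"turn":[0,0,0],"dp":[0.19,-0.9,0],"claw":0.3},{"turn":[0,0,0],"dp":[0.19,-0.9,0],"claw":0.3},{"turn":[0,0,0],"dp":[0.19,-0.9,0],"claw":0.3},{"turn":[0,0,0],"dp":[0.19,-0.9,0],"claw":0.3},{"turn":[0,0,0],"dp":[0.19,-0.9,0],"claw":0.3},{"turn":[0,0,0],"dp":[0.19,-0.9,0],"claw":0.3}]'
cat > st.py <<'E'
# usage: st.py X Y Z -> remaining shift in tool units (40 mm); board coordinates of TCP
import sys
from h import *
s=readout.get_state(); R=np.array(s["orientation"]); p=np.array(s["ee_pos"]); a=-.22
Rb=np.array([[np.cos(a),-np.sin(a)],[np.sin(a),np.cos(a)]]); c=np.array([.5453,.0170])
print("t",round(s["clock"],2),"p",p.round(4),"board",((p[:2]-c)@Rb).round(4),"yaw",np.arctan2(R[1,0],R[0,0]).round(3),"Rz",R[:,2].round(3),"F",np.round(s["contact_force"],1),"w",round(s["width"],4))
if len(sys.argv)>3:
    t=np.array(list(map(float,sys.argv[1:4])))
    if len(sys.argv)>4: t[:2]=c+Rb@t[:2]   # 4th arg: target in board frame
    print("units",(R.T@(t-p)/.04).round(2))
E
python3 st.py .4345 .051 .231
```

```text
clock: 1.2
ee_pos: [0.3119, -0.3117, 0.2312]
orientation: [[0.993, -0.12, 0.0], [-0.12, -0.993, 0.0], [0.0, -0.0, -1.0]]
contact_force: [1.2, 0.0, 0.3]
width: 0.0256
grasp_force: 0.0
t 1.2 p [ 0.3119 -0.3117  0.2312] board [-0.1561 -0.3717] yaw -0.12 Rz [ 0.  0. -1.] F [1.2 0.  0.3] w 0.0256
units [ 1.96 -9.37  0.01]
```

```bash
python3 -m jog '[{"turn":[0,0,0],"dp":[0.2,-0.94,0],"claw":0.3},{"turn":[0,0,0],"dp":[0.2,-0.94,0],"claw":0.3},{"turn":[0,0,0],"dp":[0.2,-0.94,0],"claw":0.3},{"turn":[0,0,0],"dp":[0.2,-0.94,0],"claw":0.3},{"turn":[0,0,0],"dp":[0.2,-0.94,0],"claw":0.3},{"turn":[0,0,0],"dp":[0.2,-0.94,0],"claw":0.3},{"turn":[0,0,0],"dp":[0.2,-0.94,0],"claw":0.3},{"turn":[0,0,0],"dp":[0.2,-0.94,0],"claw":0.3},{"turn":[0,0,0],"dp":[0.2,-0.94,0],"claw":0.3},{"turn":[0,0,0],"dp":[0.2,-0.94,0],"claw":0.3}]' >/dev/null
python3 - <<'E'
from h import *
f=vision.grab_frame("wrist"); cv2.imwrite("pics/w1.png",f["frame"][:,:,::-1])
E
python3 st.py .4345 .051 .147
```

```text
t 2.25 p [0.4356 0.0315 0.2313] board [-0.1102 -0.0098] yaw -0.088 Rz [ 0.003  0.021 -1.   ] F [ 1.7  0.  -1. ] w 0.0258
units [-0.07 -0.44  2.12]
```

View pics/w1.png

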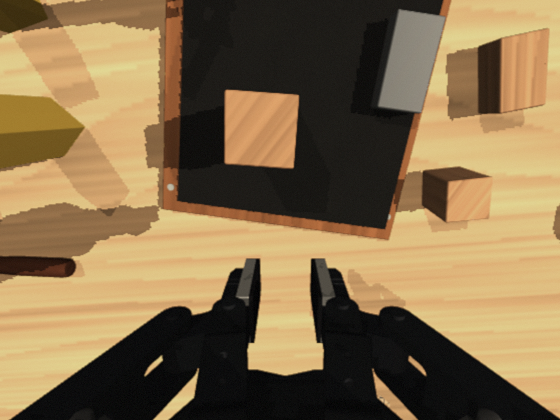

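The wrist view shows the blank's top face with corners (225,90), (299,95), (294,168) and (224,162), slightly left of the fingers. I check that against the first measurement.

```bash
python3 - <<'E'
from h import *
f=vision.grab_frame("wrist")
m=cv2.inRange(cv2.cvtColor(f["frame"],cv2.COLOR_RGB2HSV),(0,40,110),(30,255,255)); m[:, :190]=0; m[:,340:]=0; m[200:]=0
c=max(cv2.findContours(m,0,2)[0],key=cv2.contourArea); b=cv2.boxPoints(cv2.minAreaRect(c)); print(b.round(0).tolist())
T=np.array([ray(f,p,.162)[:2] for p in b]); d=np.roll(T,-1,0)-T
print(T.mean(0),np.linalg.norm(d,axis=1),np.arctan2(d[:,1],d[:,0]))
E
python3 st.py .4345 .051 .147
```

```text
[[220.0, 166.0], [225.0, 92.0], [299.0, 97.0], [294.0, 171.0]]
[0.50244708 0.04378833] [0.04777181 0.04768797 0.04766442 0.05121433] [-0.21959355 -1.72284415  2.99588151  1.4187369 ]
t 2.3 p [0.4348 0.0295 0.2312] board [-0.1105 -0.0119] yaw -0.091 Rz [ 0.002  0.018 -1.   ] F [-0.7 -0.5 -0.9] w 0.0257
units [-0.06 -0.49  2.11]
```

```bash
python3 -m jog '[{"turn":[0,0,0],"dp":[0,0,0],"claw":0.3},{"turn":[0,0,0],"dp":[0,0,0],"claw":0.3}]' >/dev/null; python3 st.py .4357 .0518 .147
```

```text
t 2.5 p [0.4335 0.0273 0.2312] board [-0.1113 -0.0143] yaw -0.095 Rz [ 0.001  0.018 -1.   ] F [ 0.7  0.2 -0. ] w 0.0262
units [-0.   -0.58  2.12]
```

```bash
python3 -m jog '[{"turn":[-0.13,0,0.32],"dp":[0,0,0],"claw":0.3},{"turn":[0,0,0],"dp":[-0.03,-0.6,0.5],"claw":0.3},{"turn":[0,0,0],"dp":[0,0,0.8],"claw":0.3},{"turn":[0,0,0],"dp":[0,0,0.8],"claw":0.3},{"turn":[0,0,0],"dp":[0,0,0],"claw":0.3},{"turn":[0,0,0],"dp":[0,0,0],"claw":0.3}]' >/dev/null; python3 st.py .4357 .0518 .147
```

```text
t 3.1 p [0.4318 0.0247 0.1479] board [-0.1124 -0.0172] yaw -0.105 Rz [ 0.     0.023 -1.   ] F [1.3 0.2 0.2] w 0.0255
units [ 0.03 -0.68  0.04]
```

```bash
python3 -c "
from h import *
s=readout.get_state();print(s['qpos'].round(3),s['joint_velocities'].round(3))"
```

```text
[-0.106  0.141 -0.458  0.974  0.023  3.141] [ 0.008 -0.017  0.049  0.005  0.002 -0.003]
```

Joint 6 is at its limit, so I use the half-turned, equivalent hand orientation.

```bash
python3 -m jog '[{"turn":[0,0,-1],"dp":[0,0,0],"claw":0.3},{"turn":[0,0,-1],"dp":[0,0,0],"claw":0.3},{"turn":[0,0,-1],"dp":[0,0,0],"claw":0.3},{"turn":[0,0,-1],"dp":[0,0,0],"claw":0.3},{"turn":[0,0,-1],"dp":[0,0,0],"claw":0.3},{"turn":[0,0,-1],"dp":[0,0,0],"claw":0.3},{"turn":[0,0,-1],"dp":[0,0,0],"claw":0.3},{"turn":[0,0,-1],"dp":[0,0,0],"claw":0.3},{"turn":[0,0,-1],"dp":[0,0,0],"claw":0.3},{"turn":[0,0,-1],"dp":[0,0,0],"claw":0.3}]' >/dev/null; python3 -m jog '[{"turn":[0,0,-1],"dp":[0,0,0],"claw":0.3},{"turn":[0,0,-1],"dp":[0,0,0],"claw":0.3},{"turn":[0,0,-1],"dp":[0,0,0],"claw":0.3},{"turn":[0,0,-1],"dp":[0,0,0],"claw":0.3},{"turn":[0,0,-1],"dp":[0,0,0],"claw":0.3},{"turn":[0,0,-1],"dp":[0,0,0],"claw":0.3},{"turn":[0,0,-1],"dp":[0,0,0],"claw":0.3},{"turn":[0,0,-1],"dp":[0,0,0],"claw":0.3},{"turn":[0,0,-1],"dp":[0,0,0],"claw":0.3},{"turn":[0,0,-1],"dp":[0,0,0],"claw":0.3}]' >/dev/null; python3 -m jog '[{"turn":[0,0,-1],"dp":[0,0,0],"claw":0.3},{"turn":[0,0,-1],"dp":[0,0,0],"claw":0.3},{"turn":[0,0,-0.2],"dp":[0,0,0],"claw":0.3},{"turn":[0,0,0],"dp":[0,0,0],"claw":0.3}]'; python3 st.py .4357 .0518 .147
```

```text
clock: 5.5
ee_pos: [0.4337, 0.0253, 0.1492]
orientation: [[-0.989, 0.147, 0.005], [0.147, 0.989, 0.023], [-0.001, 0.023, -1.0]]
contact_force: [-0.2, 0.3, 0.7]
width: 0.0258
grasp_force: 0.0
t 5.5 p [0.4337 0.0253 0.1492] board [-0.1107 -0.0162] yaw 2.994 Rz [ 0.005  0.023 -1.   ] F [-0.2  0.3  0.7] w 0.0258
units [0.05 0.66 0.07]
```

```bash
python3 -m jog '[{"turn":[0.165,0,0],"dp":[0,0,0],"claw":0.3},{"turn":[0,0,0],"dp":[0.05,0.66,0.05],"claw":0.3},{"turn":[0,0,0],"dp":[-0.2,0,0],"claw":0.3},{"turn":[0,0,0],"dp":[-0.2,0,0],"claw":0.3},{"turn":[0,0,0],"dp":[-0.1,0,0],"claw":0.3},{"turn":[0,0,0],"dp":[0,0,0],"claw":0.3}]' >/dev/null; python3 st.py .501 .0435 .147
```

```text
t 6.1 p [0.4551 0.0487 0.1457] board [-0.095   0.0113] yaw 2.995 Rz [-0.001  0.    -1.   ] F [-0.7  0.3 -0.9] w 0.0257
units [-1.15  0.04 -0.03]
```

```bash
python3 -m jog '[{"turn":[0,0,0],"dp":[-0.12,0.03,0],"claw":0.3},{"turn":[0,0,0],"dp":[-0.12,0,0],"claw":0.3},{"turn":[0,0,0],"dp":[-0.12,0,0],"claw":0.3},{"turn":[0,0,0],"dp":[-0.12,0,0],"claw":0.3},{"turn":[0,0,0],"dp":[-0.12,0,0],"claw":0.3}]'; python3 -m jog '[{"turn":[0,0,0],"dp":[-0.12,0,0],"claw":0.3},{"turn":[0,0,0],"dp":[-0.12,0,0],"claw":0.3},{"turn":[0,0,0],"dp":[-0.12,0,0],"claw":0.3}]'
python3 - <<'E'
from h import *
f=vision.grab_frame("side"); cv2.imwrite("pics/s2.png",cv2.resize(f["frame"][140:330,180:380,::-1],None,fx=3,fy=3))
E
```

```text
clock: 6.6
ee_pos: [0.4784, 0.0469, 0.1455]
orientation: [[-0.989, 0.145, -0.002], [0.145, 0.989, 0.001], [0.002, 0.0, -1.0]]
contact_force: [-0.7, -0.3, 1.2]
width: 0.0257
grasp_force: 0.2
clock: 6.9
ee_pos: [0.4927, 0.0449, 0.1455]
orientation: [[-0.989, 0.145, -0.002], [0.145, 0.99, 0.001], [0.002, 0.0, -1.0]]
contact_force: [-0.8, -0.0, -0.7]
width: 0.0256
grasp_force: 0.1
```

View pics/s2.png

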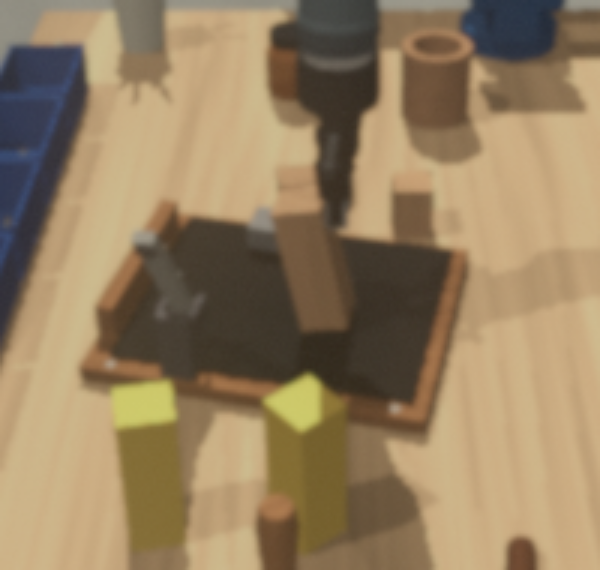

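The blank (crop 300,260) is tipping towards the batten, about 10° so far, and still rests on its front edge. I keep pushing.

```bash
python3 -m jog '[{"turn":[0,0,0],"dp":[-0.12,0,0],"claw":0.3},{"turn":[0,0,0],"dp":[-0.12,0,0],"claw":0.3},{"turn":[0,0,0],"dp":[-0.12,0,0],"claw":0.3},{"turn":[0,0,0],"dp":[-0.12,0,0],"claw":0.3},{"turn":[0,0,0],"dp":[-0.12,0,0],"claw":0.3},{"turn":[0,0,0],"dp":[-0.12,0,0],"claw":0.3}]';  python3 -m jog '[{"turn":[0,0,0],"dp":[0,0,-0.8],"claw":0.3},{"turn":[0,0,0],"dp":[1,0,-0.8],"claw":0.3},{"turn":[0,0,0],"dp":[1,0,0],"claw":0.3},{"turn":[0,0,0],"dp":[1,0,0],"claw":0.3},{"turn":[0,0,0],"dp":[0,0,0],"claw":0.3},{"turn":[0,0,0],"dp":[0,0,0],"claw":0.3}]'
python3 - <<'E'
from h import *
f=vision.grab_frame("wrist"); t=vision.grab_frame("top")
cv2.imwrite("pics/w3.png",cv2.hconcat([cv2.resize(f["frame"][:,:,::-1],(400,300)),cv2.resize(t["frame"][130:250,200:360,::-1],(400,300),interpolation=cv2.INTER_CUBIC)]))
E
python3 st.py
```

```text
clock: 7.55
ee_pos: [0.5212, 0.0407, 0.1455]
orientation: [[-0.989, 0.145, -0.002], [0.145, 0.989, 0.001], [0.002, 0.0, -1.0]]
contact_force: [0.7, 0.4, -0.2]
width: 0.0257
grasp_force: 0.0
clock: 8.15
ee_pos: [0.4028, 0.0581, 0.2092]
orientation: [[-0.99, 0.144, -0.001], [0.144, 0.99, 0.001], [0.001, 0.0, -1.0]]
contact_force: [0.9, -0.4, 0.2]
width: 0.0258
grasp_force: 0.0
t 8.25 p [0.4044 0.0578 0.2093] board [-0.1464  0.0091] yaw 2.996 Rz [ 0.     0.001 -1.   ] F [ 0.7 -0.1  0. ] w 0.026
```

View pics/w3.png

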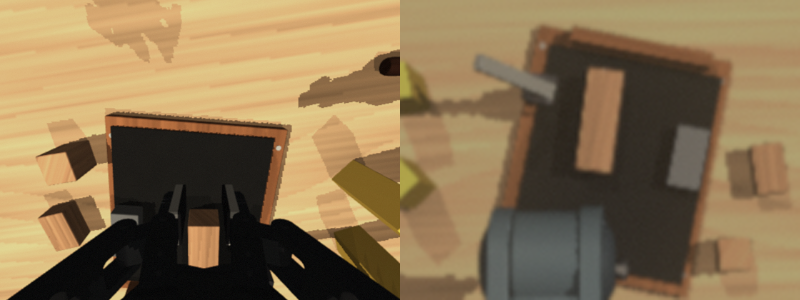

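The blank lies on the pad pointing at the batten (right panel, corners about (590,67), (624,70), (612,174) and (576,170)), short of it. I measure its pose.

```bash
cat > meas.py <<'E'
from h import *
f=vision.grab_frame("top"); hsv=cv2.cvtColor(f["frame"],cv2.COLOR_RGB2HSV)
m=cv2.inRange(hsv,(0,60,120),(25,255,255)); m[:,:264]=0; m[:,300:]=0; m[:147]=0; m[214:]=0
k=max(cv2.findContours(m,0,2)[0],key=cv2.contourArea); b=cv2.boxPoints(cv2.minAreaRect(k)); print(b.round(1).tolist())
a=-.22; Rb=np.array([[np.cos(a),-np.sin(a)],[np.sin(a),np.cos(a)]]); c=np.array([.5453,.0170])
T=np.array([ray(f,p,.07)[:2] for p in b]); B=(T-c)@Rb; d=np.roll(B,-1,0)-B
i=np.argsort(B[:,0]); e0,e1=B[i[:2]].mean(0),B[i[2:]].mean(0)
print(B.round(4).tolist(),np.linalg.norm(d,axis=1).round(3),"foot",e0,"top",e1,"yaw rel",np.arctan2(*(e1-e0)[::-1]))
E
python3 meas.py
```

```text
[[270.0, 196.6999969482422], [275.20001220703125, 156.5], [289.0, 158.3000030517578], [283.70001220703125, 198.5]]
[[-0.0239, 0.0421], [0.1156, 0.0517], [0.1186, 0.0042], [-0.0209, -0.0052]] [0.14  0.048 0.14  0.047] foot [-0.02241757  0.01844103] top [0.11710459 0.02792833] yaw rel 0.06789403416334937
```

```bash
python3 -m jog '[{"turn":[0,0,0.54],"dp":[0,0,0],"claw":0.3},{"turn":[0,0,0],"dp":[0,0,0],"claw":0.3}]' >/dev/null; python3 st.py -.065 .0184 .045 b
```

```text
t 8.5 p [0.4044 0.0577 0.2089] board [-0.1464  0.009 ] yaw 2.921 Rz [-0.001  0.001 -1.   ] F [ 0.2 -0.7  0.5] w 0.0254
units [-2.04  0.23  4.1 ]
```

```bash
python3 -m jog '[{"turn":[0,0,0],"dp":[-0.5,0.12,0.7],"claw":0.3},{"turn":[0,0,0],"dp":[-0.5,0.11,0.7],"claw":0.3},{"turn":[0,0,0],"dp":[-0.5,0,0.7],"claw":0.3},{"turn":[0,0,0],"dp":[-0.5,0,0.7],"claw":0.3},{"turn":[0,0,0],"dp":[0,0,0.7],"claw":0.3},{"turn":[0,0,0],"dp":[0,0,0.6],"claw":0.3},{"turn":[0,0,0],"dp":[0,0,0],"claw":0.3},{"turn":[0,0,0],"dp":[0,0,0],"claw":0.3}]' >/dev/null; python3 st.py 0 .0184 .045 b
```

```text
t 9.3 p [0.483  0.0495 0.0447] board [-0.0679  0.0181] yaw 2.922 Rz [-0.003  0.001 -1.   ] F [ 0.3 -0.1  0.3] w 0.0255
units [-1.7   0.01 -0.01]
```

```bash
python3 -m jog '[{"turn":[0,0,0],"dp":[-0.2,0,0],"claw":0.3},{"turn":[0,0,0],"dp":[-0.2,0,0],"claw":0.3},{"turn":[0,0,0],"dp":[-0.2,0,0],"claw":0.3},{"turn":[0,0,0],"dp":[-0.15,0,0],"claw":0.3},{"turn":[0,0,0],"dp":[-0.15,0,0],"claw":0.3},{"turn":[0,0,0],"dp":[-0.15,0,0],"claw":0.3},{"turn":[0,0,0],"dp":[-0.15,0,0],"claw":0.3},{"turn":[0,0,0],"dp":[-0.15,0,0],"claw":0.3},{"turn":[0,0,0],"dp":[-0.1,0,0],"claw":0.3},{"turn":[0,0,0],"dp":[0,0,0],"claw":0.3}]'; python3 st.py 0 .0184 .045 b; python3 meas.py
```

```text
clock: 10.3
ee_pos: [0.5405, 0.0366, 0.0447]
orientation: [[-0.976, 0.219, -0.001], [0.219, 0.976, 0.0], [0.001, 0.0, -1.0]]
contact_force: [0.2, 0.4, -0.5]
width: 0.0258
grasp_force: 0.0
t 10.3 p [0.5405 0.0366 0.0447] board [-0.0089  0.0181] yaw 2.921 Rz [-0.001  0.    -1.   ] F [ 0.2  0.4 -0.5] w 0.0258
units [-0.22  0.01 -0.01]
[[278.0, 151.0], [292.0, 151.0], [292.0, 161.0], [278.0, 161.0]]
[[0.1361, 0.0461], [0.1453, -0.0012], [0.1113, -0.0079], [0.102, 0.0393]] [0.048 0.035 0.048 0.035] foot [0.10664503 0.01570047] top [0.14067853 0.02246114] yaw rel 0.19609450085992328
```

```bash
python3 -m jog '[{"turn":[0,0,0],"dp":[-0.05,0,0],"claw":0.3},{"turn":[0,0,0],"dp":[-0.05,0,0],"claw":0.3},{"turn":[0,0,0],"dp":[-0.05,0,0],"claw":0.3}]'|grep -E "pos|force"; python3 -m jog '[{"turn":[0,0,0],"dp":[-0.05,0,0],"claw":0.3}]'|grep -E "pos|force";  python3 -m jog '[{"turn":[0,0,0],"dp":[-0.03,0,0],"claw":0.3}]'|grep -E "pos|force"; python3 st.py 0 .0184 .045 b
```

```text
ee_pos: [0.545, 0.0356, 0.0446]
contact_force: [-0.8, 0.8, 0.8]
grasp_force: 0.8
ee_pos: [0.5472, 0.0351, 0.0446]
contact_force: [-0.8, 0.1, 0.1]
grasp_force: 0.7
ee_pos: [0.5487, 0.0347, 0.0446]
contact_force: [-1.1, -0.2, 1.6]
grasp_force: 0.7
t 10.85 p [0.5487 0.0347 0.0446] board [-0.0006  0.0181] yaw 2.921 Rz [-0.002  0.001 -1.   ] F [-1.1 -0.2  1.6] w 0.0253
units [-0.01  0.01 -0.01]
```

```bash
for i in 1; do python3 -m jog '[{"turn":[0,0,0],"dp":[-0.03,0,0],"claw":0.3}]'|grep -E "_force"; python3 -m jog '[{"turn":[0,0,0],"dp":[-0.03,0,0],"claw":0.3}]'|grep -E "_force"; python3 -m jog '[{"turn":[0,0,0],"dp":[-0.03,0,0],"claw":0.3}]'|grep -E "_force"; done; python3 st.py
python3 - <<'E'
from h import *
f=vision.grab_frame("side"); cv2.imwrite("pics/s4.png",cv2.resize(f["frame"][180:300,190:350,::-1],None,fx=5,fy=5,interpolation=cv2.INTER_CUBIC))
E
```

```text
contact_force: [-2.2, -0.2, 1.4]
grasp_force: 0.8
contact_force: [-1.0, 1.2, 0.7]
grasp_force: 0.7
contact_force: [-1.0, 0.6, -0.4]
grasp_force: 0.6
t 11.15 p [0.5521 0.034  0.0446] board [0.0029 0.0181] yaw 2.921 Rz [-0.002  0.001 -1.   ] F [-1.   0.6 -0.4] w 0.0257
```

View pics/s4.png

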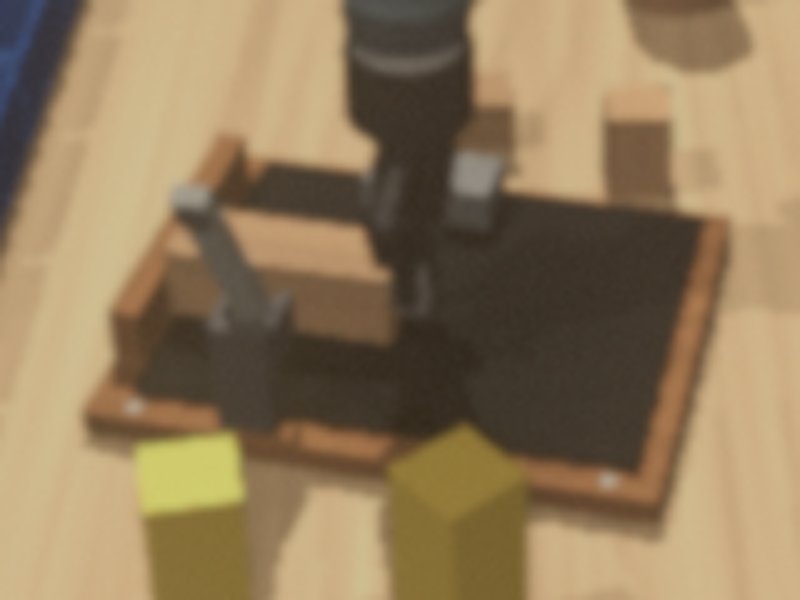

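The blank is at, or within a few mm of, the batten (crop 170,270). I creep on in small steps until the force rises.

```bash
python3 -m jog '[{"turn":[0,0,0],"dp":[-0.03,0,0],"claw":0.3}]'|grep -E "contact_force"; python3 -m jog '[{"turn":[0,0,0],"dp":[-0.03,0,0],"claw":0.3}]'|grep -E "contact_force"; python3 -m jog '[{"turn":[0,0,0],"dp":[-0.02,0,0],"claw":0.3}]'|grep -E "contact_force"; python3 st.py
```

```text
contact_force: [-4.7, 1.0, 2.9]
contact_force: [-8.1, 1.8, 5.4]
contact_force: [-7.4, 0.8, 5.8]
t 11.5 p [0.5527 0.0338 0.0443] board [0.0036 0.0181] yaw 2.921 Rz [-0.006  0.002 -1.   ] F [-7.4  0.8  5.8] w 0.0256
```

```bash
python3 -m jog '[{"turn":[0,0,0],"dp":[-0.03,0,0],"claw":0.3},{"turn":[0,0,0],"dp":[-0.03,0,0],"claw":0.3},{"turn":[0,0,0],"dp":[0,0,0],"claw":0.3}]'|grep -E "pos|contact_force"; python3 st.py; python3 -m jog '[{"turn":[0,0,0],"dp":[0.15,0,0],"claw":0.3},{"turn":[0,0,0],"dp":[0.4,0,0],"claw":0.3},{"turn":[0,0,0],"dp":[0.8,0,-0.5],"claw":0.3},{"turn":[0,0,0],"dp":[0.8,0,-0.8],"claw":0},{"turn":[0,0,0],"dp":[0.8,0,-0.8],"claw":0},{"turn":[0,0,0],"dp":[0.8,0,-0.8],"claw":0},{"turn":[0,0,0],"dp":[0,0,-0.8],"claw":0},{"turn":[0,0,0],"dp":[0,0,-0.8],"claw":0},{"turn":[0,0,0],"dp":[0,0,-0.5],"claw":0},{"turn":[0,0,0],"dp":[0,0,0],"claw":0}]'|grep pos; python3 st.py; python3 meas.py
python3 - <<'E'
from h import *
t=vision.grab_frame("top"); cv2.imwrite("pics/t5.png",cv2.resize(t["frame"][135:225,220:340,::-1],None,fx=6.6,fy=6.6,interpolation=cv2.INTER_CUBIC))
E
```

```text
ee_pos: [0.5527, 0.0338, 0.044]
contact_force: [-11.8, 2.1, 9.1]
t 11.8 p [0.5527 0.0338 0.044 ] board [0.0035 0.018 ] yaw 2.922 Rz [-0.01   0.002 -1.   ] F [-11.8   2.1   9.1] w 0.0258
ee_pos: [0.4144, 0.0654, 0.2483]
t 12.8 p [0.4144 0.0654 0.2483] board [-0.1383  0.0187] yaw 2.921 Rz [ 0.007  0.    -1.   ] F [0.2 0.1 0.3] w -0.0
[[272.20001220703125, 186.8000030517578], [279.6000061035156, 143.6999969482422], [299.5, 147.10000610351562], [292.1000061035156, 190.1999969482422]]
[[0.0108, 0.0414], [0.1621, 0.0458], [0.1636, -0.0239], [0.0125, -0.0278]] [0.151 0.07  0.151 0.069] foot [0.0116452  0.00681806] top [0.16285309 0.01095996] yaw rel 0.027385277833339022
```

View pics/t5.png

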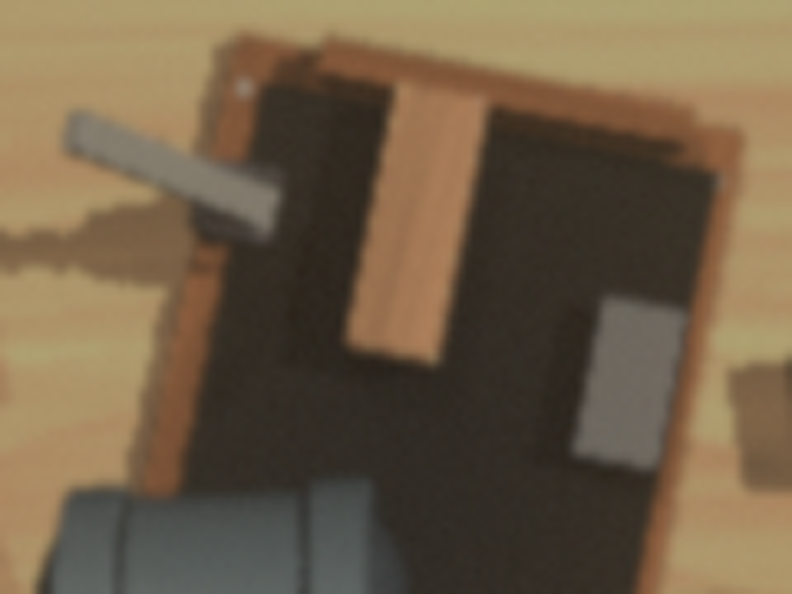

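The blank's end is against the batten: foot edge at board x ≈ 0.011, sides parallel to the board within about 0.01 rad. The bar's tip at (75,132) in the crop puts the bar at about 2.1 rad. With the fingers shut, I go round to its outer side.

```bash
python3 -m jog '[{"turn":[0,0,0],"dp":[0,0.85,-0.2],"claw":0},{"turn":[0,0,0],"dp":[0,0.85,-0.1],"claw":0},{"turn":[0,0,0],"dp":[0,0.85,0],"claw":0},{"turn":[0,0,0],"dp":[0,0.85,0],"claw":0},{"turn":[0,0,0],"dp":[0,0.85,0],"claw":0},{"turn":[0,0,0],"dp":[0,0.8,0],"claw":0},{"turn":[0,0,0],"dp":[-0.8,0,0],"claw":0},{"turn":[0,0,0],"dp":[-0.8,0,0],"claw":0},{"turn":[0,0,0],"dp":[-0.8,0,0],"claw":0},{"turn":[0,0,0],"dp":[-0.8,0,0],"claw":0}]' >/dev/null;python3 -m jog '[{"turn":[0,0,0],"dp":[-0.8,0,0],"claw":0},{"turn":[0,0,0],"dp":[-0.8,0,0],"claw":0},{"turn":[0,0,0],"dp":[-0.4,0,0],"claw":0},{"turn":[0,0,0],"dp":[0,0,0],"claw":0},{"turn":[0,0,0],"dp":[0,0,0],"claw":0}]' >/dev/null; python3 st.py .07 .22 .195 b
```

```text
t 14.4 p [0.6581 0.217  0.2546] board [0.0664 0.2198] yaw 2.921 Rz [-0.005  0.    -1.   ] F [-1.1  0.1  0.4] w 0.0002
units [-0.1   0.01  1.49]
```

```bash
python3 -m jog '[{"turn":[0,0,0],"dp":[-0.1,0,0.75],"claw":0},{"turn":[0,0,0],"dp":[0,0,0.74],"claw":0},{"turn":[0,0,0],"dp":[0,-0.2,0],"claw":0},{"turn":[0,0,0],"dp":[0,-0.2,0],"claw":0},{"turn":[0,0,0],"dp":[0,-0.2,0],"claw":0},{"turn":[0,0,0],"dp":[0,-0.2,0],"claw":0}]' |grep contact; python3 st.py; python3 -m jog '[{"turn":[0,0,0],"dp":[0,-0.2,0],"claw":0},{"turn":[0,0,0],"dp":[0,-0.2,0],"claw":0},{"turn":[0,0,0],"dp":[0,-0.2,0],"claw":0}]'|grep contact; python3 st.py;  python3 -m jog '[{"turn":[0,0,0],"dp":[0,-0.2,0],"claw":0},{"turn":[0,0,0],"dp":[0,-0.2,0],"claw":0},{"turn":[0,0,0],"dp":[0,-0.2,0],"claw":0},{"turn":[0,0,0],"dp":[0,-0.3,-0.15],"claw":0},{"turn":[0,0,0],"dp":[0,0,0],"claw":0}]'|grep contact; python3 st.py .07 .0557 .187 b
python3 - <<'E'
from h import *
f=vision.grab_frame("side"); cv2.imwrite("pics/s6.png",cv2.resize(f["frame"][140:300,160:360,::-1],None,fx=3.5,fy=3.5,interpolation=cv2.INTER_CUBIC))
E
```

```text
contact_force: [-0.2, 3.1, 3.0]
t 15.0 p [0.6565 0.1854 0.2   ] board [0.0718 0.1886] yaw 2.921 Rz [ 0.003  0.003 -1.   ] F [-0.2  3.1  3. ] w -0.0004
contact_force: [0.9, 2.0, 1.6]
t 15.3 p [0.6504 0.1609 0.1976] board [0.0711 0.1634] yaw 2.921 Rz [-0.001  0.001 -1.   ] F [0.9 2.  1.6] w 0.0
contact_force: [0.9, 0.9, 0.6]
t 15.8 p [0.6421 0.1244 0.2036] board [0.071 0.126] yaw 2.919 Rz [-0.002 -0.001 -1.   ] F [0.9 0.9 0.6] w -0.0002
units [ 0.02 -1.76  0.42]
```

View pics/s6.png

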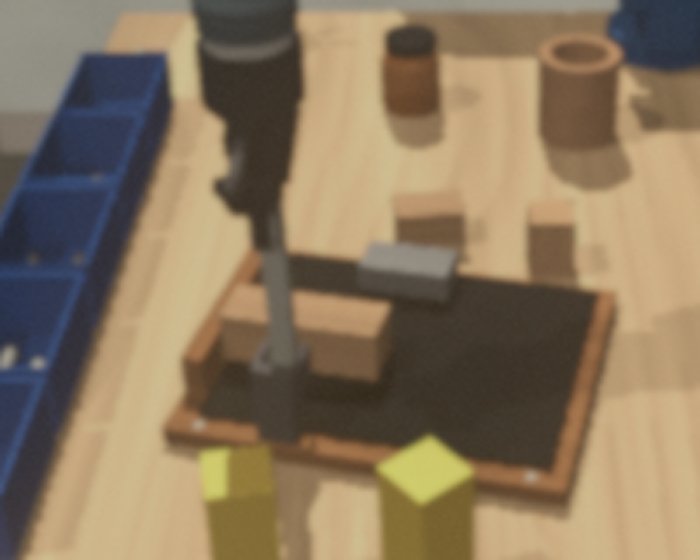

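The bar is now about upright (crop 280,290) and the finger is on its outer side at the top. The blank is still at the batten. I continue along the arc.

```bash
python3 -m jog '[{"turn":[0,0,0],"dp":[0,-0.3,0.04],"claw":0},{"turn":[0,0,0],"dp":[0,-0.3,0.05],"claw":0},{"turn":[0,0,0],"dp":[0,-0.3,0.06],"claw":0},{"turn":[0,0,0],"dp":[0,-0.3,0.08],"claw":0},{"turn":[0,0,0],"dp":[0,-0.3,0.09],"claw":0},{"turn":[0,0,0],"dp":[0,-0.26,0.1],"claw":0}]' |grep contact; python3 -m jog '[{"turn":[0,0,0],"dp":[0,-0.22,0.15],"claw":0},{"turn":[0,0,0],"dp":[0,-0.22,0.15],"claw":0},{"turn":[0,0,0],"dp":[0,-0.22,0.16],"claw":0}]'|grep contact; python3 -m jog '[{"turn":[0,0,0],"dp":[0,-0.18,0.2],"claw":0},{"turn":[0,0,0],"dp":[0,-0.18,0.21],"claw":0},{"turn":[0,0,0],"dp":[0,-0.17,0.21],"claw":0}]'|grep contact; python3 -m jog '[{"turn":[0,0,0],"dp":[0,-0.12,0.25],"claw":0},{"turn":[0,0,0],"dp":[0,-0.12,0.25],"claw":0},{"turn":[0,0,0],"dp":[0,-0.1,0.25],"claw":0}]'|grep contact; python3 st.py .07 -.012 .082 b
```

```text
contact_force: [1.2, 0.3, 0.5]
contact_force: [0.4, 0.5, 1.7]
contact_force: [0.7, 0.2, 0.5]
contact_force: [0.3, -0.1, 0.9]
t 17.35 p [ 0.6132 -0.0022  0.1119] board [ 0.0704 -0.004 ] yaw 2.921 Rz [-0.002  0.001 -1.   ] F [ 0.3 -0.1  0.9] w 0.0001
units [ 0.01 -0.2   0.75]
```

```bash
python3 -m jog '[{"turn":[0,0,0],"dp":[0,-0.1,0.2],"claw":0},{"turn":[0,0,0],"dp":[0,-0.1,0.2],"claw":0},{"turn":[0,0,0],"dp":[0,0,0.15],"claw":0},{"turn":[0,0,0],"dp":[0,0,0.1],"claw":0}]' |grep -E "contact|pos"; python3 -m jog '[{"turn":[0,0,0],"dp":[0,0,0.05],"claw":0},{"turn":[0,0,0],"dp":[0,0,0],"claw":0}]'|grep -E "contact|pos";python3 -m jog '[{"turn":[0,0,0],"dp":[0,0,0.03],"claw":0},{"turn":[0,0,0],"dp":[0,0,0],"claw":0}]'|grep -E "contact|pos"
```

```text
ee_pos: [0.6113, -0.0098, 0.0863]
contact_force: [0.0, -0.5, 0.2]
ee_pos: [0.6115, -0.0094, 0.0847]
contact_force: [0.0, 1.1, 0.1]
ee_pos: [0.6118, -0.0095, 0.0839]
contact_force: [0.2, -0.2, 0.3]
```

```bash
python3 -m jog '[{"turn":[0,0,0],"dp":[0,0,0.03],"claw":0}]'|grep -E "contact|pos";python3 -m jog '[{"turn":[0,0,0],"dp":[0,0,0.03],"claw":0}]'|grep -E "contact|pos";python3 -m jog '[{"turn":[0,0,0],"dp":[0,0,0.03],"claw":0}]'|grep -E "contact|pos"
python3 - <<'E'
from h import *
f=vision.grab_frame("side"); cv2.imwrite("pics/s7.png",cv2.resize(f["frame"][180:300,190:350,::-1],None,fx=5,fy=5,interpolation=cv2.INTER_CUBIC))
E
```

```text
ee_pos: [0.6119, -0.0096, 0.0829]
contact_force: [0.4, 0.2, 0.0]
ee_pos: [0.6119, -0.0097, 0.082]
contact_force: [-2.9, -0.1, 10.9]
ee_pos: [0.6119, -0.0097, 0.082]
contact_force: [-5.3, 0.6, 17.3]
```

View pics/s7.png

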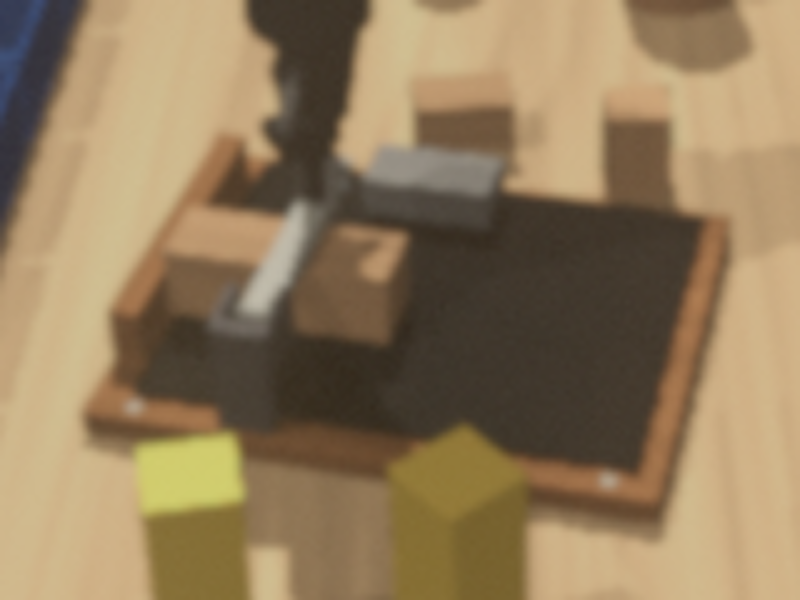

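The force rises at z = 0.082, which is the given height of the level bar's top, and the picture shows the bar lying across the blank (280,260). I lift straight off and check.

```bash
python3 -m jog '[{"turn":[0,0,0],"dp":[0,0,-0.2],"claw":0},{"turn":[0,0,0],"dp":[0,0,-0.8],"claw":0},{"turn":[0,0,0],"dp":[0,0,-0.9],"claw":0},{"turn":[0,0,0],"dp":[0,0,-0.9],"claw":0},{"turn":[0,0,0],"dp":[0,0,-0.9],"claw":0},{"turn":[0,0,0],"dp":[0.9,0,-0.4],"claw":0},{"turn":[0,0,0],"dp":[0.9,0,0],"claw":0},{"turn":[0,0,0],"dp":[0.9,0,0],"claw":0},{"turn":[0,0,0],"dp":[0.9,0,0],"claw":0},{"turn":[0,0,0],"dp":[0.9,0,0],"claw":0}]' |grep -E "contact|pos"; python3 -m jog '[{"turn":[0,0,0],"dp":[0.5,0,0],"claw":0},{"turn":[0,0,0],"dp":[0,0,0],"claw":0},{"turn":[0,0,0],"dp":[0,0,0],"claw":0},{"turn":[0,0,0],"dp":[0,0,0],"claw":0}]'|grep -E "clock|contact|pos"
python3 - <<'E'
from h import *
f=vision.grab_frame("side"); t=vision.grab_frame("top")
cv2.imwrite("pics/end.png",cv2.hconcat([cv2.resize(f["frame"][190:310,200:320,::-1],(400,400),interpolation=cv2.INTER_CUBIC),cv2.resize(t["frame"][135:235,230:330,::-1],(400,400),interpolation=cv2.INTER_CUBIC)]))
E
```

```text
ee_pos: [0.4348, 0.0299, 0.2446]
contact_force: [0.4, -0.1, 0.3]
clock: 19.9
ee_pos: [0.418, 0.0337, 0.2447]
contact_force: [-0.6, 0.4, -0.1]
```

View pics/end.png

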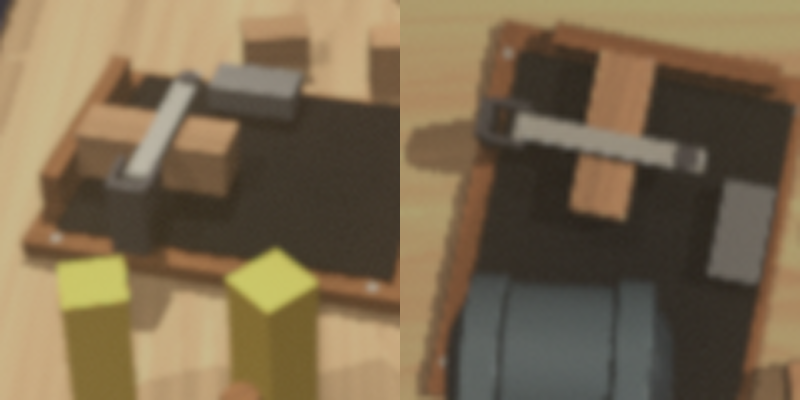

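The bar lies level across the blank. The blank's foot edge, about (570,205) to (628,220) in the right panel, has not moved, its end is at the batten, and the bystanders are in place.

```bash
python3 -c "
from bench import manip; print(manip.finish_job())"
```

```text
the job is handed in; nothing more can be done
None
```

The job is handed in at about 20 s on the clock: the blank is tipped over and its end is against the batten, the bar lies level across it, nothing else was moved, and the arm is clear.

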